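# Wedge the vial block flush against its stop

### The job

The aluminium vial block lies loose on its carrier plate between two fixed steel stop bars: one stands almost against it, the other leaves a wider gap. Take the white tapered wedge out of its holder, slide it narrow end down into the gap that is wide enough for it (do not force it in at the close stop), and press it down until you feel it seat and the block is pushed flush against the close stop. Finish while still holding the wedge upright and pressing it down firmly, so that the block stays clamped flush; leave everything else on the bench undisturbed.

Things in the scene. Friction and masses are not known exactly. Their poses are not given: they have to be found in the camera images.
- wedge_mid (a point): Centre of the loose white plastic wedge (85 g), upright in its holder, narrow end down: 78 high, 40 long (its x). Thickness (its y) grows evenly on both sides from 8 at the foot to 28 at 40 above it; above that the head, 28 thick, 40 long, 38 high, for gripping. The foot is 39 below this point. A half turn makes no difference. The taper is slippery (friction about 0.15), the head is not.
- wedge_foot (a point): Middle of the wedge's narrow foot, 39 below wedge_mid, same axes.
- wedge: The same wedge as a body; its origin is the middle of its foot.
- holder: Fixed grey plastic block 80 (its x) by 60 (its y) by 26 high with an open pocket 43 by 21, 20 deep, in which the wedge stands, its foot 6 above the bench. Origin: centre of its underside; its pocket is aligned with its axes, and so is the wedge.
- carrier: Fixed flat aluminium plate 160 (its x) by 190 (its y) by 8 thick. Origin: centre of its underside, on the bench. The block lies near its middle; the two stop bars stand on it either side of the block, towards +y and -y.
- block_mid (a point): Centre of the loose aluminium vial block, 127 (its x) by 85 (its y) by 40 high, 0.5 to 1 kg, flat on the carrier plate (top 48 above the bench; vial caps 5 higher on its inner part). Starts up to 2 degrees askew between the stops; slides easily (friction about 0.15). Its long sides, 42.5 from this point along its y, face the stops.
- block: The same block as a body; its origin is the centre of its underside.
- stop_l: Fixed steel bar on the carrier's +y side of the block: 90 (its x) by 20 (its y) by 40 high, standing on the plate, top 48 above the bench, parallel to the carrier's x. Origin: centre of its underside. One of the two stops (either one) is the close one: 3 to 5 from the block at the start, too narrow for the wedge's foot; the block must end flush on it.
- stop_r: The same steel bar on the carrier's -y side. The stop that is not the close one leaves a gap of 15 to 18 at the start: the wedge goes in there. With the block flush on the close stop that gap is 18 to 23; the wedge seats where it is that thick, its foot 21 to 29 below the tops of block and bars, not reaching the plate.
- solvent: Bystander, leave alone: clear bottle, 84 across, 180 high, blue cap, at the back. Origin: on its underside.
- solvent_b: Bystander, leave alone: amber bottle, 72 across, 150 high, blue cap, at the back. Origin: on its underside.
- beaker: Bystander, leave alone: open glass beaker 70 across, 85 high. Origin: on its underside.
- bar: Bystander, leave alone: flat steel bar 90 by 30 by 12 lying on the bench between carrier and holder. Origin: on its underside.
- jar: Bystander, leave alone: small glass jar 34 across, 45 high, between carrier and holder. Origin: on its underside.
- driver: Bystander, leave alone: screwdriver 170 long, lying. Origin: on its underside.
- vialtray: Bystander, leave alone: grey divided tray 150 by 110 by 40. Origin: on its underside.
Mind the look-alikes: they are no part of the job. Of the things shaped like the block, the aluminium one is meant.

How it is judged:
By the outcome, as a careful person would: the job done as asked, in the order asked, and still so for the second after the job is handed in, while the arm keeps its last pose, push and grip.
It also fails if it takes over 48 s, if anything falls off the work surface, if the arm or the gripper's body presses on something with over 40 N, if the wrist force passes 120 N, or if a joint passes its speed limit or range.

### The arm

A 6-joint arm with a two-finger parallel gripper is mounted at the origin on the work surface. World frame = base frame: x ahead of the robot, y to its left, z up, the work surface at z = 0. Lengths are in mm, angles in rad, forces in N, time in s.
With the tool pointing down it reaches from about 350 to 875 mm from the base axis. Payload 4.2 kg.
Tool frame: the origin (TCP) lies on the mounting face of the last link; the fingertips stand 173 mm ahead of it and the grasp point (between the pads) lies 155 mm ahead of it; z points along the fingers, y is the line along which they close (so a half turn about z gives the same grasp; the last joint's range is limited). The gripper opens to 85 mm and grips with 20 to 120 N. Pads are 22 mm wide; open, the fingers measure 114 mm over their backs; the gripper's body (76 mm by 85 mm) begins 54 mm behind the grasp point. The pads swing forward as they close: fully open they stand 13 mm farther back than shut.
Start: joints at [-0.888, 0.385, 0.008, 0, -1.194, -0.259], TCP at [257.03, -569.68, 404.712] pointing down, gripper open.
Joint ranges: [-3.14, 3.14], [-1.21, 2.06], [-1.07, 1.41], [-3.16, 2.05], [-2.99, -0.16], [-3.1, 3.1]. Speed limits (rad/s): [2.79, 2.79, 3.14, 3.14, 3.14, 3.14].

### API

Orientations are given as a unit quaternion [x, y, z, w].
In Python, from bench import arm gives the robot as it stands.
- The arm moves only by the tool carry_out, never from a script. Its argument "rows" is a list of rows, each a list of 7 numbers: the shift along the tool's x, y, z as a fraction of full scale, then the turn, a rotation vector about the tool's x, y, z as a fraction of full scale, then the opening, from -1 (shut) to 1 (fully open). A call has 1 to 12 rows; each row is the pose to reach, as a shift and turn from the pose commanded when the call began, along the tool's axes at that moment, turning the shorter way round; what a row does not reach only later rows make up. Full scale, the value 1, is 20 cm for a shift and pi rad for a turn. A row lasts 1/8 s, in which the tool goes at most 62.5 mm and 10.7 degrees, less where a joint would pass 70% of its speed; a pose out of reach is approached as far as the arm can. A call with a number of a shift or a turn outside -1 to 1 is refused whole. A call with a gripper value outside its range is refused whole. The fingers move at their own pace and stop on an object; the grip force is fixed at half the most. Time passes only in rows, so rows that repeat a pose let the fingers close. It gives the time, the measured TCP pose, the force, the opening and the grip force at its end, in the units of the state.
- arm.read_state(): the state, without advancing time (a new reading comes with each control period).
- arm.get_image(name): name is "scene" or "top" or "wrist"; returns (picture, depth): 384x512x3 uint8, red, green, blue; 384x512 float32, mm along the optical axis (not along the pixel's ray), 0 where there is no reading.
- arm.calibration(name): a dict with "mtx" (3x3 intrinsics, pixels), "cam_to_world" (4x4, takes a point from camera to world coordinates). Camera axes: x right, y up, looking along -z (the intrinsics and any distortion apply to the point x, -y, -z); pixel columns grow to the right and rows downward; lengths in mm; the calibration is good to about 2 mm. A picture is of the moment at which its call begins: read the wrist's pose just before it. calibration takes no time and is no camera call; for the wrist camera it gives the pose at the moment of the call.
- arm.job_done(): hands the job in; it is judged then, once.
The state is a dict: "clock": time; "joints": joint angles; "joint_vel": joint speeds; "joint_efforts": joint torques, N m; "position": TCP position; "ee_rot": TCP orientation; "contact_force": force on the tool from outside, world axes, zero at the start; "wrist_torque": the same for the moment, N m; "gripper_width": finger opening in mm; "grasp_force": force on a finger pad.
Only numpy, scipy, OpenCV 4.12 (cv2) and the standard library are available. Lean on these libraries where they do the work, as an engineer would, in place of code of your own. Each camera call takes 0.05 s, during which the arm holds its last target. There are 200 camera calls.

## Working session

There is one attempt and no reset: what is moved stays moved. The work goes in short steps, Python scripts to look and compute and a tool call to move; the robot and the scene stay as the last step left them, time stands still between calls to the robot, and variables do not carry over. Pictures are saved under pics/ and viewed, at most 10 in all, crops included, and the job is handed in when it is done.

Besides the shell and the picture viewer there is one more tool, called after "Request:" as name([rows], argument=value, ...), one row to a line, values as JSON. carry_out: Moves the arm, as the interface text tells. Its arguments: {"type":"object","properties":{"rows":{"type":"array"}},"required":["rows"]}

```bash
mkdir -p pics; ls
cat > h.py <<'E'
import numpy as np, cv2
from bench import arm
def grab(n):
    c=arm.calibration(n); im,d=arm.get_image(n); return im,d,np.array(c["mtx"]),np.array(c["cam_to_world"])
def pts(d,K,T):
    v,u=np.mgrid[:d.shape[0],:d.shape[1]]
    p=np.stack([(u-K[0,2])/K[0,0]*d,-(v-K[1,2])/K[1,1]*d,-d],-1)
    return p@T[:3,:3].T+T[:3,3]
def ray(u,v,z,K,T):
    r=T[:3,:3]@np.array([(u-K[0,2])/K[0,0],-(v-K[1,2])/K[1,1],-1]); o=T[:3,3]
    return o+r*(z-o[2])/r[2]
E
python3 - <<'E'
from h import *
for n in("top","scene"):
    im,d,K,T=grab(n); np.savez(n,im=im,d=d,K=K,T=T)
    cv2.imwrite(f"pics/{n}0.png",cv2.resize(im[...,::-1],(800,600)))
    print(n,T.round(2).tolist(),K.tolist())
print(arm.read_state())
E
```

```text
pics
top [[-0.02, 0.99, -0.12, 285.51], [-1.0, -0.02, 0.02, 22.03], [0.01, 0.12, 0.99, 1606.63], [0.0, 0.0, 0.0, 1.0]] [[492.6187191040937, 0.0, 255.26030169847027], [0.0, 492.6187191040937, 183.0713944098586], [0.0, 0.0, 1.0]]
scene [[0.4, -0.73, 0.55, 1212.42], [0.92, 0.33, -0.22, -294.73], [-0.02, 0.59, 0.8, 1142.94], [0.0, 0.0, 0.0, 1.0]] [[492.1748803127026, 0.0, 265.02062229483613], [0.0, 492.1748803127026, 187.56870770192057], [0.0, 0.0, 1.0]]
{'clock': 0.1, 'joints': array([-8.88416791e-01,  3.85463671e-01,  6.78238305e-03, -4.26200431e-04,
       -1.19397411e+00, -2.58616670e-01]), 'joint_vel': array([ 0.00055145, -0.00125423,  0.00194864,  0.00262931,  0.00143666,
        0.00171604]), 'joint_efforts': array([-2.37051245e-04, -3.93317163e+01,  1.88929653e+01,  4.19797048e+00,
       -2.59302120e-03, -9.71149774e-07]), 'position': array([ 256.96470228, -569.53819323,  403.74938716]), 'ee_rot': array([-2.10222693e-01,  9.77653065e-01,  9.18327781e-04, -2.44832895e-04]), 'contact_force': array([ 0.51913325, -0.20537431, -0.90602239]), 'wrist_torque': array([ 0.01596741,  0.0643024 , -0.02477562]), 'grasp_force': 0.0, 'gripper_width': 85.30373268964111}
```

View pics/top0.png

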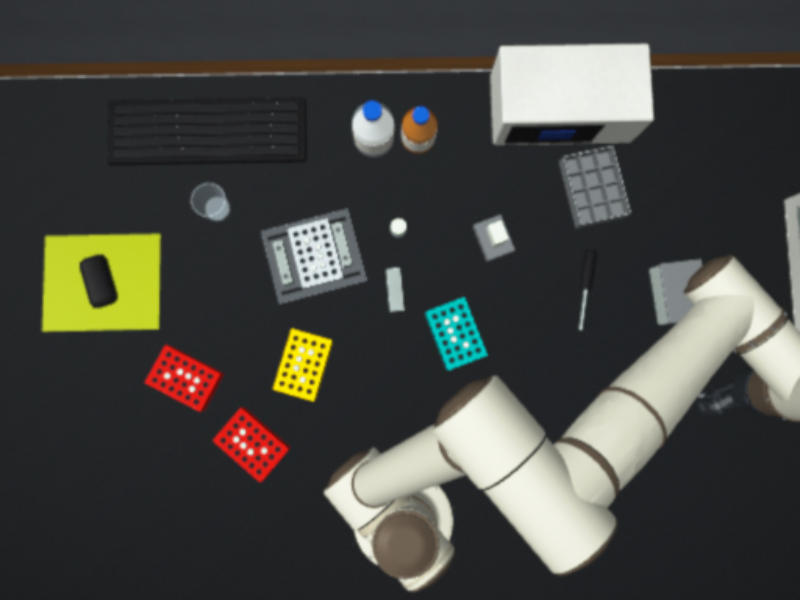

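View pics/scene0.png

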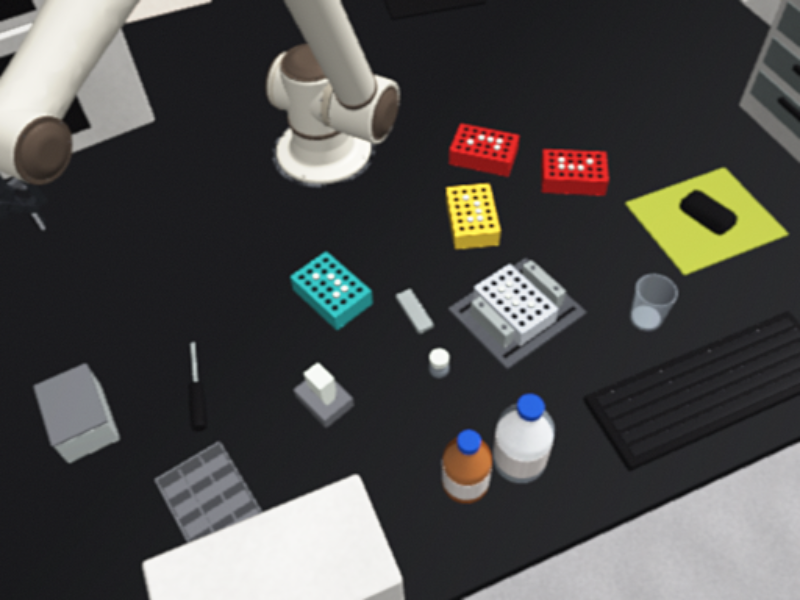

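The top view shows the white wedge in its grey holder at (495,235). The aluminium block on the grey carrier is at (316,253), with stop bars at (283,262) and (342,243). The jar is at (398,227) and the flat bar at (395,290).

The block-shaped things are teal (456,333), yellow (303,365), red (183,378) and (250,444), and aluminium (316,253). The aluminium one, between the stops on the carrier, is the one meant.

Run:
```python
from h import *
f=np.load("top.npz"); im,d,K,T=[f[k] for k in("im","d","K","T")]
P=pts(d,K,T); s=.64
def rect(name,m):
    q=P[m][:,:2].astype(np.float32); r=cv2.minAreaRect(q); print(name,m.sum(),r,np.median(P[m][:,2]), q.mean(0))
box=np.zeros(d.shape,bool)
b=box.copy(); b[125:172,295:335]=1
rect("wedge",b&(P[...,2]>70)); rect("holder",b&(P[...,2]>15))
b=box.copy(); b[128:200,160:240]=1
rect("carrier",b&(P[...,2]>4)); rect("tops",b&(P[...,2]>35)); 
crop=im[120:205,155:340,::-1]; cv2.imwrite("pics/crop1.png",cv2.resize(crop,(800,368),interpolation=cv2.INTER_CUBIC))
```

```text
wedge 129 ((443.4560241699219, -89.02139282226562), (45.272701263427734, 383.489013671875), 48.15468978881836) 81.86443640827906 [ 561.40753 -196.80803]
holder 462 ((459.85498046875, -90.42866516113281), (94.78660583496094, 403.95965576171875), 43.96999740600586) 26.873032700525755 [ 565.07166 -199.75272]
carrier 2528 ((474.64434814453125, 164.74240112304688), (378.991455078125, 284.4460144042969), 0.14732462167739868) 41.76905229516865 [536.3259  170.26657]
tops 1437 ((433.31982421875, 142.45086669921875), (350.8935241699219, 149.20147705078125), 16.134668350219727) 46.18302432609403 [536.1683  166.79466]
```

View pics/crop1.png

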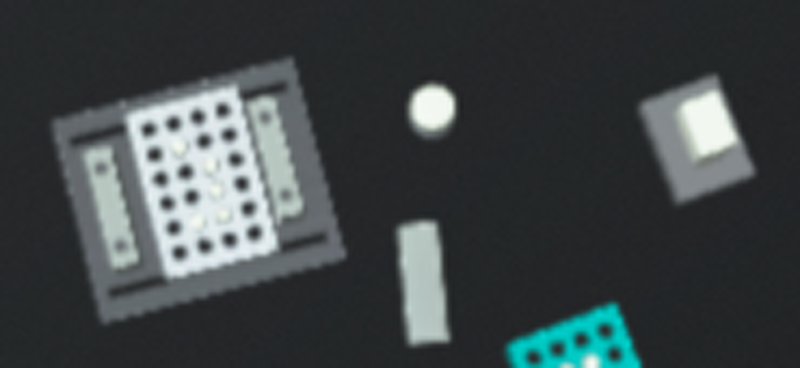

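The crop confirms it. The aluminium block lies between two stops, with the wide gap on its left side (world +y, crop x≈145) and the close stop on its right (crop x≈255). The white wedge is in its holder at crop (708,125). Next I measure both, with depth outliers removed.

```bash
cat >> h.py <<'E'
def rect(name,P,m,q0=None):
    n,l,st,_=cv2.connectedComponentsWithStats(m.astype(np.uint8)); i=1+np.argmax(st[1:,4]); m=l==i
    r=cv2.minAreaRect(P[m][:,:2].astype(np.float32)); c=cv2.boxPoints(r)
    e=max((c[1]-c[0],c[2]-c[1]),key=np.linalg.norm)
    a=np.degrees(np.arctan2(e[1],e[0]))%180
    print(name,st[i,4],"c",np.round(r[0],1),"size",np.round(r[1],1),"long-axis deg",round(a,1),"z",np.median(P[m][:,2]).round(1)); return r
E
python3 - <<'E'
from h import *
f=np.load("top.npz"); im,d,K,T=[f[k] for k in("im","d","K","T")]
P=pts(d,K,T); Z=P[...,2]; ok=d>500
def bx(a,b,c,e):
    m=np.zeros(d.shape,bool); m[a:b,c:e]=1; return m&ok
b=bx(125,172,295,335)
rect("wedge",P,b&(Z>70)&(Z<95)); rect("holder",P,b&(Z>15)&(Z<95))
b=bx(128,200,160,240)
rect("carrier",P,b&(Z>4)&(Z<60));
w=im.min(-1)
rect("block",P,b&(w>185))
for u,v in((319,148),(180,170)): print(P[v,u].round(1))
# corners by ray at heights, crop px -> image
g=lambda x,y,z:print((x,y),ray(155+x*185/800,120+y*85/368,z,K,T).round(1))
for p in((52,122),(293,57),(345,258),(103,322)): g(*p,8)
for p in((82,150),(108,146),(137,264),(113,270),(247,100),(273,97),(301,213),(277,218),(125,108),(238,84),(278,248),(168,277)): g(*p,48)
for p in((680,95),(718,92),(737,142),(697,162)): g(*p,84)
E
```

```text
wedge 125 c [ 571.2 -205.2] size [40.9 30.3] long-axis deg 16.4 z 81.8
holder 458 c [ 571.  -204.4] size [81.  60.8] long-axis deg 18.7 z 26.7
carrier 2373 c [547.5 175.7] size [173.4 197.4] long-axis deg 103.0 z 42.4
block 723 c [546.9 168.7] size [135.   84.3] long-axis deg 13.4 z 46.3
[ 572.4 -205.3   86.5]
[516.6 235.7  47.8]
(52, 122) [595.8 283.5   8. ]
(293, 57) [642.9  99.8   8. ]
(345, 258) [487.5  62.6   8. ]
(103, 322) [442.5 245.3   8. ]
(82, 150) [566.6 254.8  48. ]
(108, 146) [569.3 235.6  48. ]
(137, 264) [480.9 214.6  48. ]
(113, 270) [476.8 232.2  48. ]
(247, 100) [602.  132.5  48. ]
(273, 97) [603.9 113.1  48. ]
(301, 213) [516.5  93.5  48. ]
(277, 218) [513.1 111.3  48. ]
(125, 108) [597.6 223.   48. ]
(238, 84) [614.2 139.   48. ]
(278, 248) [490.8 110.8  48. ]
(168, 277) [470.8 191.9  48. ]
(680, 95) [ 592.7 -185.    84. ]
(718, 92) [ 594.4 -212.9   84. ]
(737, 142) [ 557.2 -225.3   84. ]
(697, 162) [ 543.1 -195.7   84. ]
```

```bash
cat >> h.py <<'E'
from scipy.spatial.transform import Rotation as R
def go(p,yaw):  # TCP target, tool-y direction deg; tool down
    s=arm.read_state(); Rc=R.from_quat(s["ee_rot"]); y=np.radians(yaw)
    Y=np.array([np.cos(y),np.sin(y),0]); Zt=np.array([0,0,-1.]); X=np.cross(Y,Zt)
    Rt=R.from_matrix(np.stack([X,Y,Zt],1))
    print("t",round(s["clock"],2),"pos",s["position"].round(1),"F",s["contact_force"].round(1),"w",round(s["gripper_width"],1),round(s["grasp_force"],1))
    print("shift",(Rc.inv().apply(np.array(p)-s["position"])/200).round(4),"turn",((Rc.inv()*Rt).as_rotvec()/np.pi).round(4))
E
python3 -c "
from h import *
go([571,-205,340],108)"
```

```text
t 0.1 pos [ 257.  -569.5  403.7] F [ 0.5 -0.2 -0.9] w 85.3 0.0
shift [-2.1806  1.0156  0.3205] turn [ 0.0006 -0.0001  0.0348]
```

Request:
carry_out([
  [-0.25,0.12,0,0,0,0.01,1],
  [-0.5,0.25,0,0,0,0.02,1],
  [-0.75,0.37,0,0,0,0.03,1],
  [-1,0.5,0,0,0,0.035,1],
])

```text
clock: 0.6
position: [399.0, -394.8, 404.3]
ee_rot: [-0.156, 0.988, 0.0, -0.0]
contact_force: [0.2, -0.7, 0.4]
gripper_width: 85.5
grasp_force: 0.0
```

Request:
carry_out([
  [-0.25,0.1,0,0,0,0,1],
  [-0.5,0.2,0,0,0,0,1],
  [-0.75,0.3,0.05,0,0,0,1],
  [-0.9,0.37,0.1,0,0,0,1],
  [-0.9,0.37,0.1,0,0,0,1],
])

```text
clock: 1.23
position: [547.9, -268.6, 382.8]
ee_rot: [-0.158, 0.987, 0.001, -0.001]
contact_force: [-0.8, -0.1, -0.1]
gripper_width: 85.3
grasp_force: 0.0
```

```bash
python3 -c "
from h import *
go([571,-205,340],108)
im,d,K,T=grab('wrist'); np.savez('w1',im=im,d=d,K=K,T=T)
cv2.imwrite('pics/w1.png',im[...,::-1]); print(T.round(3))"
```

```text
t 1.23 pos [ 547.9 -268.6  382.8] F [-0.8 -0.1 -0.1] w 85.3 0.0
shift [-0.2095  0.2654  0.2138] turn [ 0.0007 -0.0008  0.0009]
[[-3.12000e-01 -9.02000e-01 -2.99000e-01  4.69753e+02]
 [ 9.50000e-01 -2.96000e-01 -1.00000e-01 -2.93809e+02]
 [ 2.00000e-03 -3.16000e-01  9.49000e-01  3.51781e+02]
 [ 0.00000e+00  0.00000e+00  0.00000e+00  1.00000e+00]]
```

View pics/w1.png

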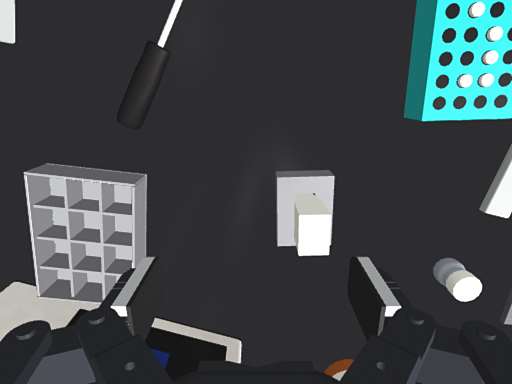

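The wrist view shows the wedge's white top at (313,235) in the holder at (305,208). The tray is at (85,235), the jar at (460,280) and the bar at (500,180). Nothing is near the approach.

Run:
```python
from h import *
f=np.load("w1.npz"); im,d,K,T=[f[k] for k in("im","d","K","T")]
P=pts(d,K,T); Z=P[...,2]; ok=d>100
m=np.zeros(d.shape,bool); m[160:270,265:345]=1; m&=ok
rect("wedge",P,m&(Z>80)&(Z<88)); rect("holder",P,m&(Z>22)&(Z<30));rect("all",P,m&(Z>15)&(Z<95))
go([571,-205,222],108)
```

```text
wedge 1277 c [ 574.6 -202.8] size [40.5 28.4] long-axis deg 19.2 z 83.5
holder 2221 c [ 574.7 -202.7] size [80.8 60.1] long-axis deg 19.5 z 25.6
all 4268 c [ 574.7 -202.8] size [80.7 60.3] long-axis deg 19.7 z 26.6
t 1.27 pos [ 547.1 -269.5  383.6] F [-0.8 -0.   0.4] w 85.0 0.0
shift [-0.2156  0.2684  0.8077] turn [ 0.0004 -0.0007  0.0005]
```

```bash
python3 -c "
from h import *
go([574.6,-202.8,222],109.5)"
```

```text
t 1.27 pos [ 547.1 -269.5  383.6] F [-0.8 -0.   0.4] w 85.0 0.0
shift [-0.2361  0.2733  0.8076] turn [ 0.0004 -0.0007 -0.0079]
```

Request:
carry_out([
  [-0.12,0.14,0.15,0,0,-0.004,1],
  [-0.236,0.273,0.3,0,0,-0.008,1],
  [-0.236,0.273,0.3,0,0,-0.008,1],
  [-0.236,0.273,0.5,0,0,-0.008,1],
  [-0.236,0.273,0.65,0,0,-0.008,1],
  [-0.236,0.273,0.75,0,0,-0.008,1],
  [-0.236,0.273,0.8,0,0,-0.008,1],
  [-0.236,0.273,0.8,0,0,-0.008,1],
])

```text
clock: 2.28
position: [574.4, -204.7, 225.1]
ee_rot: [-0.168, 0.986, -0.0, -0.0]
contact_force: [0.3, -0.0, -0.6]
gripper_width: 85.6
grasp_force: 0.0
```

```bash
python3 -c "
from h import *
go([574.6,-202.8,222],109.5)
im,d,K,T=grab('wrist')
cv2.imwrite('pics/w2.png',im[...,::-1])
P=pts(d,K,T); Z=P[...,2]; m=np.zeros(d.shape,bool); m[:,150:370]=1
rect('wedge',P,m&(d>60)&(Z>80)&(Z<88)&(im.min(-1)>150))"
```

```text
t 2.27 pos [ 574.4 -204.7  225.1] F [ 0.3 -0.  -0.6] w 85.6 0.0
shift [-0.004   0.0088  0.0153] turn [-0.0001 -0.     -0.0007]
wedge 6015 c [ 574.8 -202.7] size [41.3 28.2] long-axis deg 19.9 z 83.5
```

View pics/w2.png

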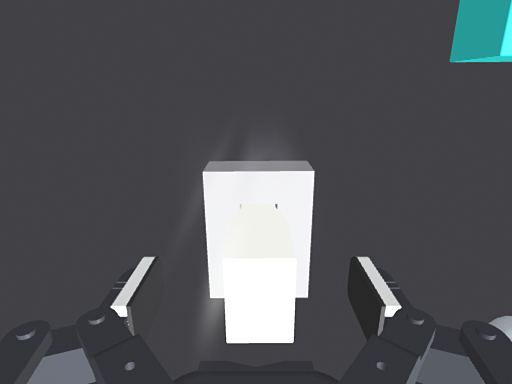

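The wedge top, (225–295, 258–342), lies between the open pads at (135,300) and (378,300), and it is square to them. I make a small correction, close, then lift.

Request:
carry_out([
  [-0.003,0.009,0.015,0,0,-0.001,1],
  [-0.003,0.009,0.015,0,0,-0.001,1],
  [-0.003,0.009,0.015,0,0,-0.001,0],
  [-0.003,0.009,0.015,0,0,-0.001,-1],
  [-0.003,0.009,0.015,0,0,-0.001,-1],
  [-0.003,0.009,0.015,0,0,-0.001,-1],
  [-0.003,0.009,0.015,0,0,-0.001,-1],
  [-0.003,0.009,0.015,0,0,-0.001,-1],
])

```text
clock: 3.32
position: [574.6, -201.9, 221.8]
ee_rot: [-0.17, 0.985, -0.0, 0.0]
contact_force: [-0.5, 0.2, 1.1]
gripper_width: 26.9
grasp_force: 61.4
```

Request:
carry_out([
  [0,0,-0.05,0,0,0,-1],
  [0,0,-0.12,0,0,0,-1],
  [0,0,-0.3,0,0,0,-1],
  [0,0,-0.5,0,0,0,-1],
  [0,0,-0.5,0,0,0,-1],
])

```text
clock: 3.95
position: [575.5, -202.1, 326.9]
ee_rot: [-0.171, 0.985, -0.002, 0.005]
contact_force: [-0.3, 0.1, -1.7]
gripper_width: 27.2
grasp_force: 61.5
```

```bash
python3 -c "
from h import *
go([545,190,330],103.5); print(arm.read_state()['joints'].round(2))"
```

```text
t 3.95 pos [ 575.5 -202.1  326.9] F [-0.3  0.1 -1.7] w 27.2 61.5
shift [-0.5155  1.8977 -0.0203] turn [-0.0014  0.0028  0.0341]
[-0.07  0.42 -0.14  0.   -1.   -1.16]
```

Request:
carry_out([
  [0,0.2,-0.1,0,0,0.01,-1],
  [-0.05,0.45,-0.25,0,0,0.02,-1],
  [-0.1,0.7,-0.3,0,0,0.034,-1],
  [-0.15,0.95,-0.3,0,0,0.034,-1],
  [-0.15,0.95,-0.3,0,0,0.034,-1],
])

```text
clock: 4.58
position: [538.3, -10.2, 381.9]
ee_rot: [-0.12, 0.993, 0.0, -0.0]
contact_force: [0.1, 0.1, -0.4]
gripper_width: 27.4
grasp_force: 61.4
```

Request:
carry_out([
  [-0.12,0.25,0,0,0,0,-1],
  [-0.24,0.5,0,0,0,0,-1],
  [-0.36,0.75,0,0,0,0,-1],
  [-0.48,0.95,0,0,0,0,-1],
  [-0.48,0.95,0,0,0,0,-1],
  [-0.48,0.95,0,0,0,0,-1],
])

```text
clock: 5.32
position: [588.1, 193.5, 381.0]
ee_rot: [-0.117, 0.993, -0.0, -0.001]
contact_force: [-0.5, -0.5, -1.5]
gripper_width: 27.2
grasp_force: 61.4
```

```bash
python3 -c "
from h import *
go([527,217,310],103.5)
im,d,K,T=grab('wrist'); np.savez('w3',im=im,d=d,K=K,T=T)
cv2.imwrite('pics/w3.png',cv2.resize(im[...,::-1],(800,600)))"
```

```text
t 5.33 pos [588.1 193.5 381. ] F [-0.5 -0.5 -1.5] w 27.2 61.4
shift [0.2691 0.1856 0.3553] turn [-0.0002 -0.0006 -0.0003]
```

View pics/w3.png

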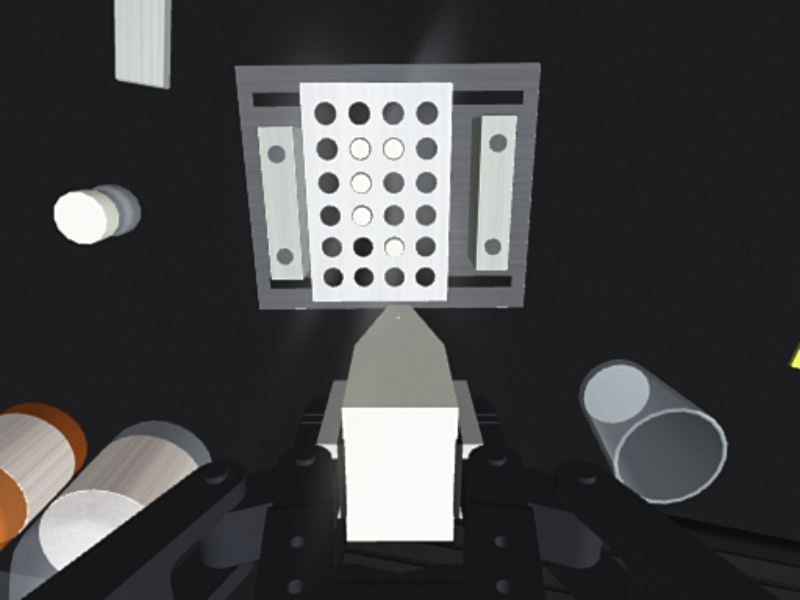

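The carrier, with the close gap on the left at x≈302 and the wide gap on the right at x≈452–478 (bar inner edge x≈478). The wedge is held upright at (400,470). The beaker is at (650,430) and the bottles are at lower left.

Run:
```python
from h import *
f=np.load("w3.npz"); im,d,K,T=[f[k] for k in("im","d","K","T")]
P=pts(d,K,T); Z=P[...,2]; top=(d>100)&(Z>44)&(Z<51)
def bx(a,b,c,e):
    m=np.zeros(d.shape,bool); m[int(a*.64):int(b*.64),int(c*.64):int(e*.64)]=1; return m
rl=rect("barwide",P,top&bx(105,280,466,530)); rr=rect("barclose",P,top&bx(115,285,250,305)&(im.min(-1)<215)); rb=rect("block",P,top&bx(70,305,296,462)&(im.min(-1)>0)&bx(70,305,306,462))
rect("carrier",P,(d>100)&(Z>5)&(Z<54)&bx(50,320,220,560))
b=(d>100)&bx(360,510,580,740)&(Z>20); print("beaker",P[b].min(0),P[b].max(0))
# gap in bar frame
a=np.radians(13.5); ex=np.array([np.cos(a),np.sin(a)]); ey=np.array([-ex[1],ex[0]])
for n,m in(("bar",top&bx(105,280,466,530)),("block",top&bx(70,305,400,462)),("closebar",top&bx(115,285,250,302))):
    q=P[m][:,:2]; s=q@ex; t=q@ey
    for lo in np.arange(s.min(),s.max(),20):
        k=(s>=lo)&(s<lo+20)
        if k.sum()>20: print(n,round(lo+10),"y' min/max",np.percentile(t[k],[1,99]).round(1))
print(ex,ey)
# held wedge head top
w=rect("held",P,bx(400,545,335,465)&(im.min(-1)>200)&(d>50))
```

```text
barwide 2180 c [528.2 236.8] size [89.6 20.4] long-axis deg 14.1 z 47.6
barclose 2090 c [563.3 115.2] size [89.5 20.6] long-axis deg 13.8 z 47.7
block 12188 c [545.7 170. ] size [126.7  85.1] long-axis deg 13.6 z 47.7
carrier 28421 c [546.4 176.2] size [160.5 190.7] long-axis deg 104.0 z 47.0
beaker [563.96864631 225.95507007  20.00824145] [686.49183781 415.38886282 267.77489094]
bar 534 y' min/max [ 96.7 116.4]
bar 554 y' min/max [ 96.9 116.5]
bar 574 y' min/max [ 97.  116.7]
bar 594 y' min/max [ 97.3 117. ]
bar 614 y' min/max [ 97.4 116.8]
block 517 y' min/max [51.3 79.7]
block 537 y' min/max [51.3 80. ]
block 557 y' min/max [51.3 79.7]
block 577 y' min/max [51.3 80.1]
block 597 y' min/max [51.3 79.9]
block 617 y' min/max [51.3 80.2]
block 637 y' min/max [51.3 79.8]
closebar 540 y' min/max [-29.5  -9.9]
closebar 560 y' min/max [-29.4  -9.6]
closebar 580 y' min/max [-29.2  -9.6]
closebar 600 y' min/max [-29.2  -9.5]
closebar 620 y' min/max [-29.  -10.4]
[0.97236992 0.23344536] [-0.23344536  0.97236992]
held 5907 c [588.  193.8] size [41.5 28. ] long-axis deg 13.4 z 242.7
```

```bash
python3 -c "
from h import *
go([533.1,219.1,285],103.9)"
```

```text
t 5.38 pos [588.  193.1 381.3] F [-0.  -0.2 -0.9] w 27.3 61.4
shift [0.2363 0.1905 0.4817] turn [-0.0001 -0.0004 -0.0027]
```

Request:
carry_out([
  [0.12,0.1,0.1,0,0,-0.003,-1],
  [0.236,0.19,0.2,0,0,-0.003,-1],
  [0.236,0.19,0.35,0,0,-0.003,-1],
  [0.236,0.19,0.48,0,0,-0.003,-1],
  [0.236,0.19,0.48,0,0,-0.003,-1],
  [0.236,0.19,0.48,0,0,-0.003,-1],
])

```text
clock: 6.12
position: [534.0, 219.6, 287.0]
ee_rot: [-0.122, 0.993, 0.0, 0.001]
contact_force: [0.8, 0.2, -0.6]
gripper_width: 27.1
grasp_force: 61.4
```

Run:
```python
from h import *
go([533.1,219.1,252],103.9)
im,d,K,T=grab('wrist'); np.savez('w4',im=im,d=d,K=K,T=T)
cv2.imwrite('pics/w4.png',cv2.resize(im[...,::-1],(800,600)))
```

```text
t 6.12 pos [534.  219.6 287. ] F [ 0.8  0.2 -0.6] w 27.1 61.4
shift [ 0.0051 -0.0016  0.1751] turn [0.0001 0.0006 0.0004]
```

View pics/w4.png

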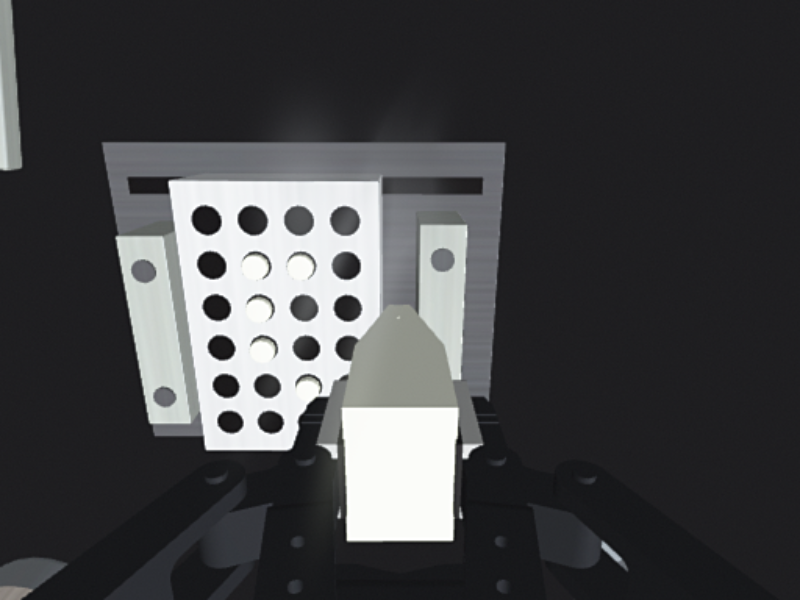

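The foot edge at (400,307) is centred between the block edge (x≈381) and the stop's inner edge (x≈418). I go down into the gap.

Request:
carry_out([
  [0.005,-0.002,0.06,0,0,0,-1],
  [0.005,-0.002,0.12,0,0,0,-1],
  [0.005,-0.002,0.15,0,0,0,-1],
  [0.005,-0.002,0.17,0,0,0,-1],
  [0.005,-0.002,0.17,0,0,0,-1],
  [0.005,-0.002,0.17,0,0,0,-1],
])

```text
clock: 6.92
position: [532.7, 219.7, 252.0]
ee_rot: [-0.122, 0.993, 0.0, 0.0]
contact_force: [0.1, 0.3, -0.5]
gripper_width: 27.2
grasp_force: 61.4
```

```bash
cat >> h.py <<'E'
def yp():
    s=arm.read_state(); a=np.radians(13.9); q=s["position"]; e=np.array([-np.sin(a),np.cos(a),0]); x=np.array([np.cos(a),np.sin(a),0])
    print("y'",(np.array([533.1,219.1,0])*0+q)@e-np.array([533.1,219.1,0])@e,"z",q[2],"F y'",s["contact_force"]@e,"Fx'",s["contact_force"]@x,"T",s["wrist_torque"].round(2))
E
python3 -c "
from h import *
go([533.1,219.1,242],103.9); yp()"
```

```text
t 6.92 pos [532.7 219.7 252. ] F [ 0.1  0.3 -0.5] w 27.2 61.4
shift [-0.0013 -0.0035  0.0498] turn [0.0001 0.0002 0.0007]
y' 0.6938523595018751 z 251.95959188003425 F y' 0.32039408064359093 Fx' 0.1563448661876238 T [-0.01  0.07 -0.  ]
```

Request:
carry_out([
  [0,-0.002,0.015,0,0,0,-1],
  [0,-0.004,0.03,0,0,0,-1],
  [0,-0.006,0.04,0,0,0,-1],
  [0,-0.008,0.05,0,0,0,-1],
  [0,-0.008,0.05,0,0,0,-1],
])

```text
clock: 7.55
position: [533.1, 218.1, 241.7]
ee_rot: [-0.122, 0.993, 0.0, 0.0]
contact_force: [1.1, 1.8, 0.5]
gripper_width: 27.7
grasp_force: 61.8
```

```bash
python3 -c "
from h import *
go([533.1,219.1,237],103.9); yp()"
```

```text
t 7.55 pos [533.1 218.1 241.7] F [1.1 1.8 0.5] w 27.7 61.8
shift [-0.0012  0.0046  0.0236] turn [0.0001 0.0002 0.0007]
y' -0.9287890441300988 z 241.72897789891164 F y' 1.4611334773321178 Fx' 1.475681400625936 T [ 0.26 -0.18  0.01]
```

Request:
carry_out([
  [0,-0.002,0.006,0,0,0,-1],
  [0,-0.003,0.012,0,0,0,-1],
  [0,-0.005,0.018,0,0,0,-1],
  [0,-0.005,0.018,0,0,0,-1],
])

```text
clock: 8.05
position: [533.1, 217.1, 237.9]
ee_rot: [-0.122, 0.993, 0.0, -0.0]
contact_force: [-0.7, 2.2, -0.8]
gripper_width: 27.6
grasp_force: 61.8
```

```bash
python3 -c "
from h import *
yp()"
```

```text
y' -1.9400608858758517 z 237.851022517737 F y' 2.3566354683911075 Fx' -0.16621232729542634 T [ 0.64  0.03 -0.05]
```

Request:
carry_out([
  [0,-0.001,0.005,0,0,0,-1],
  [0,-0.001,0.01,0,0,0,-1],
  [0,-0.001,0.01,0,0,0,-1],
])

```text
clock: 8.43
position: [533.2, 216.7, 236.0]
ee_rot: [-0.122, 0.993, -0.0, -0.0]
contact_force: [-1.0, 1.4, 1.2]
gripper_width: 26.8
grasp_force: 61.8
```

```bash
python3 -c "
from h import *
yp();print(arm.read_state()['contact_force'])"
```

```text
y' -2.3108865758401578 z 236.00787531559394 F y' 1.6183807719876042 Fx' -0.6059543862837158 T [ 0.38  0.02 -0.  ]
[-0.97699035  1.42542165  1.22255704]
```

Request:
carry_out([
  [0,-0.001,0.005,0,0,0,-1],
  [0,-0.001,0.01,0,0,0,-1],
  [0,-0.001,0.01,0,0,0,-1],
])

```text
clock: 8.8
position: [533.4, 216.7, 235.0]
ee_rot: [-0.122, 0.993, 0.0, 0.0]
contact_force: [-1.0, 0.7, 6.1]
gripper_width: 27.2
grasp_force: 62.5
```

```bash
python3 -c "
from h import *
yp();print(arm.read_state()['contact_force'])"
```

```text
y' -2.396248388796124 z 234.99349965188975 F y' 0.9643558392658425 Fx' -0.7873231309253362 T [0.32 0.45 0.01]
[-0.99593286  0.74697901  6.0999616 ]
```

Request:
carry_out([
  [0,-0.001,0.003,0,0,0,-1],
  [0,-0.001,0.005,0,0,0,-1],
  [0,-0.001,0.005,0,0,0,-1],
])

```text
clock: 9.18
position: [533.4, 216.7, 234.8]
ee_rot: [-0.122, 0.992, 0.0, 0.001]
contact_force: [-2.6, 1.5, 9.5]
gripper_width: 27.1
grasp_force: 62.9
```

```bash
python3 -c "
from h import *
yp();print(arm.read_state()['contact_force'])"
```

```text
y' -2.421973128931512 z 234.8179022764194 F y' 2.1276878655990235 Fx' -2.199470626765447 T [ 0.39  0.94 -0.02]
[-2.64619268  1.53700716  9.52517336]
```

Request:
carry_out([
  [0,0,0.01,0,0,0,-1],
  [0,0,0.02,0,0,0,-1],
  [0,0,0.03,0,0,0,-1],
  [0,0,0.04,0,0,0,-1],
  [0,0,0.04,0,0,0,-1],
  [0,0,0.04,0,0,0,-1],
])

```text
clock: 9.93
position: [534.0, 216.9, 233.2]
ee_rot: [-0.123, 0.992, 0.0, 0.003]
contact_force: [-13.0, -2.1, 41.1]
gripper_width: 27.6
grasp_force: 67.3
```

Run:
```python
from h import *
yp();print(arm.read_state()['contact_force'])
im,d,K,T=grab('wrist'); np.savez('w5',im=im,d=d,K=K,T=T)
cv2.imwrite('pics/w5.png',cv2.resize(im[...,::-1],(800,600)))
```

```text
y' -2.340290159589159 z 233.15791045950857 F y' 1.0873922348164564 Fx' -13.173198293787145 T [-0.54  3.91 -0.08]
[-13.04866281  -2.10902208  41.05621925]
```

View pics/w5.png

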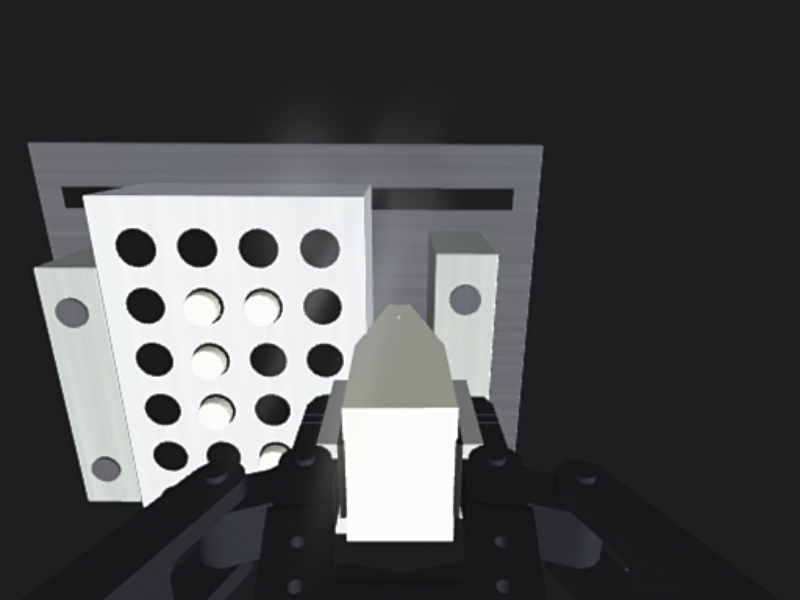

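The block's left side meets the close stop along its full length (edge from (95,265) to (142,500)), and the wedge sits upright in the right-hand gap at (400,310). I check flushness in numbers and ease the small sideways push.

Request:
carry_out([
  [0.005,0,0,0,0,0,-1],
  [0.01,0,0,0,0,0,-1],
  [0.01,0,0.003,0,0,0,-1],
  [0.01,0,0.003,0,0,0,-1],
  [0.01,0,0.003,0,0,0,-1],
  [0.01,0,0.003,0,0,0,-1],
])

```text
clock: 10.72
position: [533.3, 216.7, 233.1]
ee_rot: [-0.124, 0.992, 0.001, 0.005]
contact_force: [-9.3, -2.9, 40.1]
gripper_width: 27.4
grasp_force: 67.0
```

Run:
```python
from h import *
yp();print(arm.read_state()['contact_force'], R.from_quat(arm.read_state()['ee_rot']).as_matrix()[:,2])
im,d,K,T=grab('wrist')
P=pts(d,K,T); Z=P[...,2]; a=np.radians(13.9); ex=np.array([np.cos(a),np.sin(a)]); ey=np.array([-ex[1],ex[0]])
top=(d>80)&(abs(Z-np.median(Z[140:200,90:200]))<4); s=P[...,:2]@ex; t=P[...,:2]@ey
hsv=cv2.cvtColor(im,cv2.COLOR_RGB2HSV)
for v in range(190,310,20):
    k=np.where(top[v,:120])[0]; tt=t[v,k]; br=im[v,k].min(-1); e=k[np.argmax(np.diff(br.astype(int)))]
    print(v,"s",s[v,e].round(),"y'edge",t[v,e].round(1),"max jump along row",np.abs(np.diff(tt)).max().round(2),"largest px gap",np.diff(k).max())
rect("block",P,top&(im.min(-1)>215)&(np.arange(512)<240)[None,:])
```

```text
y' -2.381662081992573 z 233.1475900206154 F y' -0.544264922546664 Fx' -9.733797475300651 T [-0.86  2.79 -0.12]
[-9.31800994 -2.86665804 40.11509325] [ 0.00911381  0.00232503 -0.99995577]
190 s 539.0 y'edge 5.6 max jump along row 1.82 largest px gap 2
210 s 550.0 y'edge -33.1 max jump along row 1.93 largest px gap 1
230 s 561.0 y'edge 6.7 max jump along row 2.12 largest px gap 1
250 s 574.0 y'edge -13.7 max jump along row 1.68 largest px gap 1
270 s 585.0 y'edge 3.5 max jump along row 1.75 largest px gap 1
290 s 599.0 y'edge -33.8 max jump along row 2.0 largest px gap 2
block 18318 c [540.7 163.5] size [114.3  85. ] long-axis deg 13.9 z 47.6
```

```bash
python3 -c "
from h import *
print(arm.job_done())"
```

```text
the job is handed in; nothing more can be done
None
```

The wedge is seated in the wide (+y) gap, and the last wrist view shows the block flush on the close stop. I handed the job in at about 10.8 s, still holding the wedge upright (about 0.5° tilt) and pressing down with about 40 N.

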